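# Put the check weights back in their block, in order of size

## Task

The packing scale has been checked: take the four brass check weights off its pan and line them up by size in their wooden block, each standing upright and right down in the pocket made for it, the largest weight in the widest pocket and so on down to the smallest. Set them down without dropping any or knocking one over, and leave the jar and the tape roll beside the work where they stand.

Things in the scene. Friction and masses are not known exactly. Their poses are not given: they have to be found in the camera images.
- weight_largest: largest of four brass check weights (500 g): upright cylinder 46 mm across, 34 mm high, with a knob 24 mm across on top, 56 mm high overall; grip the knob from above, 39 to 56 mm over the underside. Origin: centre of its underside, z up; round, so yaw is meaningless. Starts on the scale's steel pan, 58 mm above the table, at least 20 mm from the others.
- weight_second: second largest of four brass check weights (200 g): upright cylinder 36 mm across, 22 mm high, with a knob 18 mm across on top, 40 mm high overall; grip the knob from above, 26 to 40 mm over the underside. Origin: centre of its underside, z up; round, so yaw is meaningless. Starts on the scale's steel pan, 58 mm above the table, at least 20 mm from the others.
- weight_third: third largest of four brass check weights (100 g): upright cylinder 28 mm across, 17 mm high, with a knob 15 mm across on top, 33 mm high overall; grip the knob from above, 20 to 33 mm over the underside. Origin: centre of its underside, z up; round, so yaw is meaningless. Starts on the scale's steel pan, 58 mm above the table, at least 20 mm from the others.
- weight_smallest: smallest of four brass check weights (50 g): upright cylinder 20 mm across, 13 mm high, with a knob 12 mm across on top, 28 mm high overall; grip the knob from above, 16 to 28 mm over the underside. Origin: centre of its underside, z up; round, so yaw is meaningless. Starts on the scale's steel pan, 58 mm above the table, at least 20 mm from the others.
- pocket_largest: widest of the four pockets in the wooden block: fixed light wood module 69 x 70 x 18 mm, pocket 53 mm across, 10 mm deep, 3 mm bevel, green floor. Origin: centre of the module's underside, 6 mm above the table; floor 8 mm, mouth 18 mm above it. z up, x along the row towards the narrowest pocket. The block lies at any angle, left or right of the scale.
- pocket_second: second widest of the four pockets in the wooden block: fixed light wood module 59 x 70 x 18 mm, pocket 43 mm across, 10 mm deep, 3 mm bevel, green floor. Origin: centre of the module's underside, 6 mm above the table; floor 8 mm, mouth 18 mm above it. z up, x along the row towards the narrowest pocket. The block lies at any angle, left or right of the scale.
- pocket_third: third widest of the four pockets in the wooden block: fixed light wood module 51 x 70 x 18 mm, pocket 35 mm across, 10 mm deep, 3 mm bevel, green floor. Origin: centre of the module's underside, 6 mm above the table; floor 8 mm, mouth 18 mm above it. z up, x along the row towards the narrowest pocket. The block lies at any angle, left or right of the scale.
- pocket_smallest: narrowest of the four pockets in the wooden block: fixed light wood module 43 x 70 x 18 mm, pocket 27 mm across, 10 mm deep, 3 mm bevel, green floor. Origin: centre of the module's underside, 6 mm above the table; floor 8 mm, mouth 18 mm above it. z up, x along the row towards the narrowest pocket. The block lies at any angle, left or right of the scale.
- jar: a full glass jar with a silver and black lid, 69 mm across, 112 mm high, standing alone in the middle, behind the scale and the block and nearer the robot than the other jars; bystander. Origin: centre of its underside.
- tape_roll: a loose roll of brown parcel tape, 66 mm across, 48 mm high, near the table's front edge; bystander. Origin: centre of its underside.
Things that resemble listed ones, but are neither listed nor needed, are in the scene too. Leave any pink or white look-alike of the weight_third alone.

How it is judged (in metres and radians):
At the end, for the whole second after the job is handed in: each weight stands upright (within 0.08 rad), at rest, in the pocket of its own size: centre within 7 mm of the pocket's centre and underside on the pocket floor (6 to 10.5 mm above the module's underside) (horizontal distance between weight_largest and pocket_largest below 0.007 m and z of weight_largest in the frame of pocket_largest between 0.006 and 0.0105 m and angle between each of weight_largest, weight_second, weight_third, weight_smallest's own z axis and vertical below 0.08 rad and linear speed of each of weight_largest, weight_second, weight_third, weight_smallest below 0.02 m/s and horizontal distance between weight_second and pocket_second below 0.007 m and z of weight_second in the frame of pocket_second between 0.006 and 0.0105 m and horizontal distance between weight_third and pocket_third below 0.007 m and z of weight_third in the frame of pocket_third between 0.006 and 0.0105 m and horizontal distance between weight_smallest and pocket_smallest below 0.007 m and z of weight_smallest in the frame of pocket_smallest between 0.006 and 0.0105 m); the robot touches nothing.
It fails at once if a weight is dropped (falls loose from more than about 25 mm) ((linear speed of weight_largest above 0.7 m/s and contact force between the fingers and weight_largest below 0.01 N) or (linear speed of weight_second above 0.7 m/s and contact force between the fingers and weight_second below 0.01 N) or (linear speed of weight_third above 0.7 m/s and contact force between the fingers and weight_third below 0.01 N) or (linear speed of weight_smallest above 0.7 m/s and contact force between the fingers and weight_smallest below 0.01 N)).
It fails at once if a weight is knocked over (angle between any of weight_largest, weight_second, weight_third, weight_smallest's own z axis and vertical above 0.7 rad).
It fails at once if the jar or the tape roll is pushed more than 25 mm (distance of any of jar, tape_roll from where it was at the start of the episode above 0.025 m).
It also fails if it takes over 109 s, if anything falls off the work surface, if the arm or the gripper's body presses on something with over 40 N, if the wrist force passes 120 N, or if a joint passes its speed limit or range.

## Robot

A 7-joint arm with a two-finger parallel gripper is mounted at the origin on a cart in front of the work surface, level with it; the furniture and walls round the work are solid. World frame = base frame: x ahead of the robot, y to its left, z up, the work surface at z = 0. Lengths are in mm, angles in rad, forces in N, time in s.
With the tool pointing down it reaches from about 400 to 925 mm from the base axis. Payload 4.1 kg.
Tool frame: the origin (TCP) lies on the centre line of the jaws, within the pads' length; the fingertips stand 14 mm ahead of it and the grasp point (between the pads) lies 5 mm behind it; z points along the fingers, y is the line along which they close (so a half turn about z gives the same grasp; the last joint's range is limited). The gripper opens to 85 mm and grips with 20 to 120 N. Pads are 22 mm wide; open, the fingers measure 114 mm over their backs; the gripper's body (76 mm by 85 mm) begins 54 mm behind the grasp point. The pads swing forward as they close: fully open they stand 13 mm farther back than shut.
Start: joints at [1.007, 0.398, 0.045, 1.537, -0.019, 1.207, -0.051], TCP at [291.398, -581.058, 245.347] pointing down, gripper open.
Joint ranges: [-2.82, 2.82], [-0.49, 2.23], [-1.37, 1.46], [0, 2.46], [-1.36, 4.5], [0.23, 2], [-2.94, 2.94]. Speed limits (rad/s): [2.57, 2.57, 3.14, 3.14, 3.14, 3.14, 3.14].

## Interface

Orientations are given as a unit quaternion [x, y, z, w].
In Python, from bench import manip, grab_frame, camera_params, workorder gives the robot as it stands. The module is installed in compiled form; this text tells all that it offers.
- The arm moves only by the tool servo_tool, never from a script. Its argument "plan" is a list of rows, each a list of 7 numbers: the shift along the tool's x, y, z in m, then the turn, a rotation vector about the tool's x, y, z in degrees, then the opening, from -1 (shut) to 1 (fully open), so that 0 is half open. A call has exactly 10 rows; each row is the pose to reach, as a shift and turn from the pose commanded when the call began, along the tool's axes at that moment; what a row does not reach only later rows make up. A row lasts 1/8 s, in which the tool goes at most 62.5 mm and 10.7 degrees, less where a joint would pass 70% of its speed; a pose out of reach is approached as far as the arm can. A call with a gripper value outside its range is refused whole. The fingers move at their own pace and stop on an object; the grip force is fixed at half the most. Time passes only in rows, so rows that repeat a pose let the fingers close, or fill a call up. It gives the time, the measured TCP pose, the force, the opening and the grip force at its end, in the units of the state.
- manip.get_obs(): the state, without advancing time (a new reading comes with each control period).
- grab_frame(name): name is "scene" or "top" or "wrist"; returns the picture (480x640x3 uint8, blue, green, red); there is no depth.
- camera_params(name): a dict with "fx", "fy", "cx", "cy" (pixels), "dist_coeffs" ([k1, k2, p1, p2, k3] as OpenCV has them; the pictures are not rectified), "R" (3x3) and "t" (3): a world point X has camera coordinates R X + t; the wrist camera has in their place "mount" (4x4, takes a point from camera to tool coordinates, whose origin is the TCP and whose axes are the flange's). Camera axes: x right, y down, z forward; pixel columns grow to the right and rows downward; lengths in mm; the calibration is good to about 2 mm. A picture is of the moment at which its call begins: read the wrist's pose just before it. camera_params takes no time and is no camera call.
- workorder.hand_in(): hands the job in; it is judged then, once.
The state is a dict: "time_s": time; "joints": joint angles; "joint_vel": joint speeds; "tau": joint torques, N m; "ee_pos": TCP position; "ee_rot": TCP orientation; "contact_force": force on the tool from outside, world axes, zero at the start; "moment": the same for the moment, N m; "width": opening from 0.0 (shut) to 1.0 (fully open); "gripper_force": force on a finger pad.
Only numpy, scipy, OpenCV 4.12 (cv2) and the standard library are available. Lean on these libraries where they do the work, as an engineer would, in place of code of your own. Each camera call takes 0.05 s, during which the arm holds its last target. There are 200 camera calls.

## Working session

There is one attempt and no reset: what is moved stays moved. The work goes in short steps, Python scripts to look and compute and a tool call to move; the robot and the scene stay as the last step left them, time stands still between calls to the robot, and variables do not carry over. Pictures are saved under pics/ and viewed, at most 14 in all, crops included, and the job is handed in when it is done.

Besides the shell and the picture viewer there is one more tool, called after "Call:" by a JSON object that holds its "op" and its "data". servo_tool: Moves the arm, as the interface text tells. Its arguments: {"type":"object","properties":{"plan":{"type":"array"}},"required":["plan"]}

```bash
mkdir -p pics; python3 - <<'E'
from bench import manip, grab_frame, camera_params
import cv2,numpy as np
s=manip.get_obs(); print(s)
for n in ("scene","top"):
    cv2.imwrite(f"pics/{n}0.png",grab_frame(n)); print(n,camera_params(n))
print(camera_params("wrist"))
E
```

```text
{'time_s': 0.0, 'joints': array([ 1.00700532,  0.39920333,  0.04505493,  1.53789239, -0.01872342,
        1.20690519, -0.05074035]), 'joint_vel': array([-1.40255916e-04,  1.31296725e-03,  2.48304789e-04,  1.63147549e-03,
        6.26244396e-05,  1.53942550e-03, -2.03164413e-03]), 'tau': array([-3.20846743e-05, -4.75126362e+01,  1.36468023e+00, -2.54224116e+01,
        1.16656613e-02,  9.67089582e-03,  8.97619771e-06]), 'ee_pos': array([ 291.09274842, -580.48670447,  244.25103117]), 'ee_rot': array([ 9.73111964e-01,  2.30330457e-01, -2.88546305e-04, -9.50250351e-04]), 'contact_force': array([-0.03779357, -0.27289202,  0.65069195]), 'moment': array([-0.01151893,  0.02737586, -0.00441262]), 'gripper_force': 0.0, 'width': 0.9988909537557487}
scene {'fx': 557.9499913183473, 'fy': 557.9499913183473, 'cx': 322.7005323952411, 'cy': 237.01336786648056, 'dist_coeffs': array([-0.15960052,  0.        ,  0.        ,  0.        ,  0.        ]), 'R': array([[ 9.14848225e-01, -4.03797738e-01, -3.35341656e-04],
       [-1.83661080e-01, -4.15364510e-01, -8.90921395e-01],
       [ 3.59612755e-01,  8.15
[... 338 characters left out ...]
  [-0.98920532,  0.02970302, -0.14349416],
       [ 0.14411068,  0.01976447, -0.98936418]]), 't': array([-4.63036714e-01,  5.76349624e+02,  1.30862833e+03])}
{'fx': 373.8647733858334, 'fy': 373.8647733858334, 'cx': 319.14717194905336, 'cy': 236.74571301656235, 'dist_coeffs': array([-0.04725189,  0.        ,  0.        ,  0.        ,  0.        ]), 'mount': array([[ 7.09347483e-04, -9.53715981e-01, -3.00708040e-01,
         7.71528900e+01],
       [ 9.99999442e-01,  9.12053099e-04, -5.33715458e-04,
        -3.01722820e-01],
       [ 7.83274661e-04, -3.00707494e-01,  9.53716095e-01,
        -1.29709555e+02],
       [ 0.00000000e+00,  0.00000000e+00,  0.00000000e+00,
         1.00000000e+00]])}
```

View pics/scene0.png

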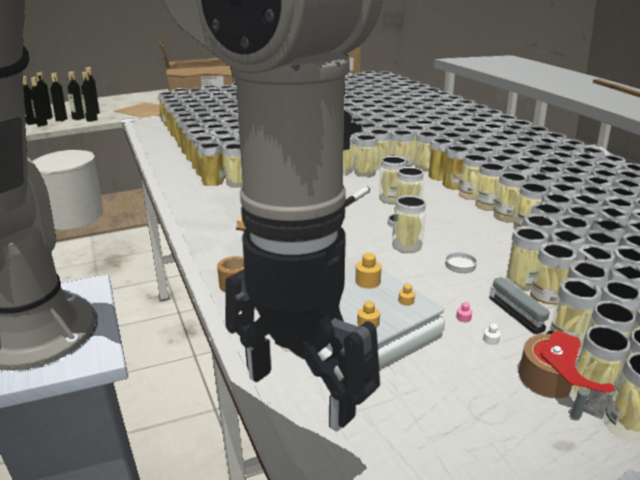

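View pics/top0.png

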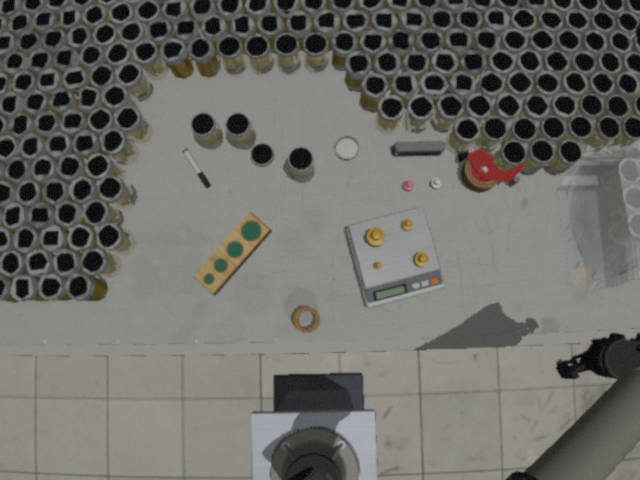

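Scene view: pan with brass weights at (368,270), (407,294), (368,314), the fourth hidden by the arm. Pink (464,312) and white (492,333) pieces lie on the table.
Top view:
- Brass weights on the pan: largest (375,237), second (421,259), third (407,225), smallest (377,265).
- Pockets run from (251,231), widest, to (208,279), narrowest.
- Tape is at (306,319) and the jar at (300,162).

Candidates for weight_third: brass (407,225) on the pan, pink (408,185) and white (436,183) on the table. I choose the brass one.

```bash
cat > h.py <<'E'
from bench import manip, grab_frame, camera_params
import cv2,numpy as np
from scipy.spatial.transform import Rotation as Ro
def snap(n):
    s=manip.get_obs(); im=grab_frame(n); p=camera_params(n)
    if n=="wrist":
        M=np.array(p["mount"]); Rt=Ro.from_quat(s["ee_rot"]).as_matrix()
        A=Rt@M[:3,:3]; o=Rt@M[:3,3]+s["ee_pos"]
    else:
        A=np.array(p["R"]).T; o=-A@np.array(p["t"])
    K=np.array([[p["fx"],0,p["cx"]],[0,p["fy"],p["cy"]],[0,0,1.]])
    return im,(A,o,K,np.array(p["dist_coeffs"]))
def ray(c,uv):
    A,o,K,d=c
    q=cv2.undistortPoints(np.array(uv,float).reshape(1,1,2),K,d)[0,0]
    v=A@np.array([q[0],q[1],1]); return o,v/np.linalg.norm(v)
def onz(c,uv,z):
    o,v=ray(c,uv); return o+v*(z-o[2])/v[2]
def tri(rs):
    P=[np.eye(3)-np.outer(v,v) for _,v in rs]
    X=np.linalg.solve(sum(P),sum(p@o for p,(o,_) in zip(P,rs)))
    return X,[np.linalg.norm(p@(X-o)) for p,(o,_) in zip(P,rs)]
def proj(c,X):
    A,o,K,d=c
    return cv2.projectPoints((A.T@(np.array(X,float)-o)).reshape(1,1,3),np.zeros(3),np.zeros(3),K,d)[0][0,0]
def blobs(mask,amin=20):
    n,l,st,ce=cv2.connectedComponentsWithStats(mask.astype(np.uint8))
    return sorted([(int(st[i,4]),ce[i].round(2).tolist(),st[i,:4].tolist()) for i in range(1,n) if st[i,4]>=amin],reverse=True)
E
python3 - <<'E'
from h import *
im,c=snap("top"); h=cv2.cvtColor(im,cv2.COLOR_BGR2HSV)
g=(h[...,0]>60)&(h[...,0]<95)&(h[...,1]>120)
g[:,:190]=0;g[:,290:]=0
for b in blobs(g,15): print("green",b,onz(c,b[1],14).round(1))
m=(h[...,0]>10)&(h[...,0]<28)&(h[...,1]>140); m[:,:340]=0;m[:,445:]=0;m[:205]=0;m[310:]=0
for b in blobs(m,10): print("brass",b,onz(c,b[1],90).round(1))
for n,uv,z in (("tape",(306,319),48),("jar",(300,158),112)): print(n,onz(c,uv,z).round(0))
E
```

```text
green (44, [251.7, 229.05], [247, 224, 13, 11]) [624.9 147.8  14. ]
green (26, [233.0, 249.58], [230, 244, 8, 11]) [571.9 197.6  14. ]
brass (126, [373.83, 234.1], [367, 229, 16, 15]) [ 589.4 -164.9   90. ]
brass (77, [420.48, 257.61], [415, 254, 12, 9]) [ 527.6 -277.1   90. ]
brass (39, [405.9, 223.28], [402, 220, 9, 8]) [ 614.2 -245.6   90. ]
brass (31, [433.61, 280.52], [431, 278, 7, 6]) [ 470.3 -306.3   90. ]
brass (19, [376.84, 265.05], [375, 263, 5, 5]) [ 512.5 -169.    90. ]
tape [387.   9.  48.]
jar [783.  12. 112.]
```

Call:
{"op": "servo_tool", "data": {"plan": [[0.02,-0.01,-0.016,0,0,-8,0],[0.06,-0.03,-0.016,0,0,-18,0],[0.11,-0.055,-0.016,0,0,-28,0],[0.16,-0.08,-0.016,0,0,-38,0],[0.21,-0.107,-0.016,0,0,-48,0],[0.26,-0.133,-0.016,0,0,-58,0],[0.31,-0.158,-0.016,0,0,-68,0],[0.36,-0.184,-0.016,0,0,-78,0],[0.404,-0.206,-0.016,0,0,-88,0],[0.404,-0.206,-0.016,0,0,-98,0]]}}

```text
time_s: 1.4
ee_pos: [562.7, -209.8, 261.2]
ee_rot: [0.458, 0.889, 0.002, -0.0]
contact_force: [-0.7, -0.8, 0.2]
width: 0.5
gripper_force: 0.0
```

```bash
python3 - <<'E'
from h import *
im,c=snap("wrist"); cv2.imwrite("pics/w1.png",im)
h=cv2.cvtColor(im,cv2.COLOR_BGR2HSV)
m=(h[...,0]>10)&(h[...,0]<28)&(h[...,1]>140)
for b in blobs(m,100): print("brass",b,onz(c,b[1],90).round(1))
im,c=snap("top");h=cv2.cvtColor(im,cv2.COLOR_BGR2HSV)
print(h[275:283,204:213].reshape(-1,3)[::7].tolist())
E
```

```text
brass (2613, [368.49, 189.61], [341, 160, 57, 59]) [ 582.8 -167.2   90. ]
brass (1347, [238.75, 251.01], [218, 229, 42, 44]) [ 524.9 -273.5   90. ]
brass (1158, [623.5, 383.54], [599, 364, 41, 45]) [ 915.6 -171.1   90. ]
brass (730, [338.3, 277.6], [324, 261, 30, 33]) [ 608.9 -244.    90. ]
brass (422, [297.23, 143.0], [286, 132, 23, 23]) [ 514.7 -170.5   90. ]
brass (309, [589.34, 354.3], [574, 344, 35, 22]) [ 857.2 -168.3   90. ]
brass (186, [182.93, 239.16], [176, 230, 15, 20]) [ 480.4 -292.1   90. ]
brass (148, [630.55, 449.33], [623, 440, 16, 20]) [ 996.  -223.9   90. ]
[[19, 104, 140], [51, 71, 100], [75, 121, 95], [75, 103, 97], [66, 81, 95], [69, 91, 95], [76, 117, 96], [76, 116, 99], [72, 115, 91], [20, 108, 132], [44, 61, 100]]
```

View pics/w1.png

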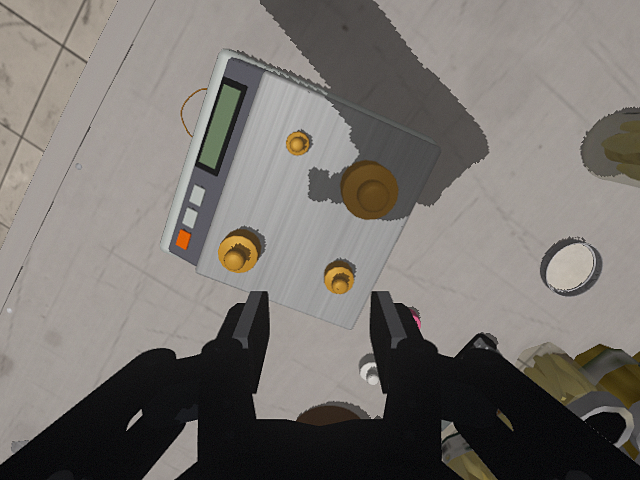

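Wrist view: brass largest (368,190), second (239,251), third (339,277), smallest (297,143), all on the pan. The white (370,370) and pink (415,318) pieces are off it. I'll take a second view from a shifted place.

Call:
{"op": "servo_tool", "data": {"plan": [[0,0.01,0,0,0,-3,0],[0,0.03,0,0,0,-6,0],[0,0.055,0,0,0,-10,0],[0,0.07,0,0,0,-11.5,0],[0,0.08,0,0,0,-11.5,0],[0,0.08,0,0,0,-11.5,0],[0,0.08,0,0,0,-11.5,0],[0,0.08,0,0,0,-11.5,0],[0,0.08,0,0,0,-11.5,0],[0,0.08,0,0,0,-11.5,0]]}}

```text
time_s: 2.75
ee_pos: [625.9, -170.6, 261.4]
ee_rot: [0.374, 0.928, -0.0, 0.0]
contact_force: [0.8, -0.6, 0.8]
width: 0.5
gripper_force: 0.0
```

```bash
python3 - <<'E'
from h import *
import pickle
im,c=snap("wrist"); cv2.imwrite("pics/w2.png",im); pickle.dump(c,open("c2.pkl","wb"))
print(c[1],manip.get_obs()["ee_pos"],manip.get_obs()["ee_rot"])
h=cv2.cvtColor(im,cv2.COLOR_BGR2HSV)
m=(h[...,0]>10)&(h[...,0]<28)&(h[...,1]>140)
W=dict(L=(583,-167),S=(525,-273),T=(609,-244),s=(515,-170))
im1=cv2.imread("pics/w1.png"); row=[]
for I in (im1,im):
  h=cv2.cvtColor(I,cv2.COLOR_BGR2HSV); m=(h[...,0]>8)&(h[...,0]<30)&(h[...,1]>120)
  r=[]
  for b in blobs(m,350):
    x,y=map(int,b[1]); 
    if x>450 or y>330: continue
    print(b[:2])
    r.append((b[0],cv2.resize(I[max(y-32,0):y+32,max(x-32,0):x+32],(200,200),interpolation=cv2.INTER_CUBIC)))
  row.append(np.hstack([q for _,q in r][:4]))
cv2.imwrite("pics/m1.png",np.vstack(row))
E
```

```text
[ 570.2583301  -116.79842463  391.1085274 ] [ 625.88512142 -170.48756454  261.41859275] [ 3.73651185e-01  9.27569282e-01 -9.30651555e-05  9.91976187e-05]
(2630, [368.49, 189.58])
(1411, [239.08, 250.82])
(780, [338.37, 277.09])
(431, [297.29, 142.96])
(2608, [285.79, 177.19])
(1606, [150.85, 215.81])
(800, [248.1, 260.62])
(500, [224.56, 117.52])
```

View pics/m1.png

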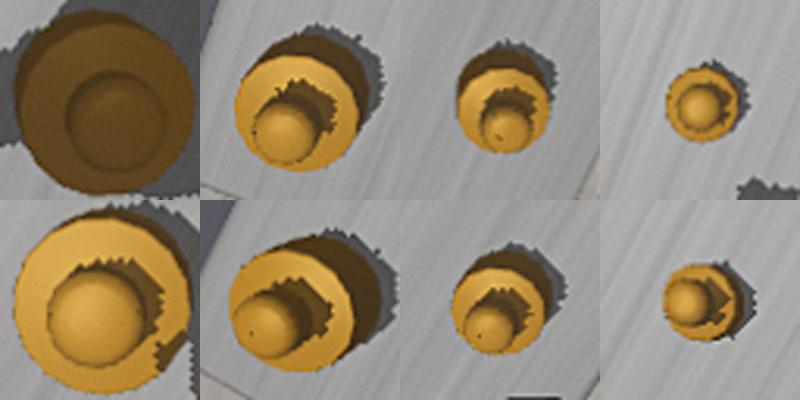

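The crops (top row view 1, bottom row view 2) show four brass weights with clear body-top discs; the dark parts are shadow. I'll triangulate the body-top centres.

```bash
python3 - <<'E'
from h import *
import pickle
c2=pickle.load(open("c2.pkl","rb")); p=camera_params("wrist"); M=np.array(p["mount"])
Rt=Ro.from_quat([.458,.889,.002,0]).as_matrix(); c1=(Rt@M[:3,:3],Rt@M[:3,3]+[562.7,-209.8,261.2],c2[2],c2[3])
D={"L":((368,189),(107,108),(285,177),(104,106.5),92),"S":((239,250),(96.5,112),(150,215),(91,110.5),80),"T":((338,277),(103,110),(248,260),(98.5,111),75),"s":((297,142),(102.5,105),(224,117),(100,103),71)}
for k,(a,b,d,e,z) in D.items():
    f=lambda q,r:(np.array(q)-32+(np.array(r)+.5)/3.125-.5)
    u,v=f(a,b),f(d,e)
    X,r=tri([ray(c1,u),ray(c2,v)])
    print(k,u,v,X.round(1),np.round(r,1),onz(c1,u,z).round(1),onz(c2,v,z).round(1))
im,c=snap("top");h=cv2.cvtColor(im,cv2.COLOR_BGR2HSV)
g=(h[...,0]>50)&(h[...,0]<95)&(h[...,1]>60)
g[:,:190]=0;g[:,290:]=0;g[:200]=0;g[300:]=0
P=[]
for b in blobs(g,15): print("green",b,onz(c,b[1],14).round(1))
E
```

```text
L [369.9  191.22] [285.94 178.74] [ 585.  -167.8   89.3] [0.2 0.2] [ 584.3 -167.5   92. ] [ 584.9 -167.5   92. ]
S [237.54 253.5 ] [146.78 218.02] [ 525.6 -279.4   82.4] [0.1 0.1] [ 525.6 -280.3   80. ] [ 525.3 -280.7   80. ]
T [338.62 279.86] [247.18 263.18] [ 615.3 -250.6   74.5] [0. 0.] [ 615.2 -250.4   75. ] [ 615.2 -250.4   75. ]
s [297.46 143.26] [223.66 117.62] [ 514.9 -172.    71.5] [0. 0.] [ 514.9 -172.    71. ] [ 514.9 -172.1   71. ]
green (258, [250.86, 230.63], [242, 222, 19, 18]) [620.8 150.   14. ]
green (161, [234.53, 249.11], [228, 242, 14, 15]) [573.  193.6  14. ]
green (102, [220.45, 264.97], [215, 260, 12, 11]) [532.2 231.   14. ]
green (53, [208.55, 278.43], [205, 275, 8, 8]) [497.7 262.5  14. ]
```

Call:
{"op": "servo_tool", "data": {"plan": [[0.03,0.02,0,0,0,-1.5,0],[0.075,0.048,0,0,0,-1.5,0],[0.125,0.08,0,0,0,-1.5,0],[0.175,0.112,0,0,0,-1.5,0],[0.225,0.144,0,0,0,-1.5,0],[0.265,0.169,0,0,0,-1.5,0],[0.291,0.186,0,0,0,-1.5,0],[0.291,0.186,0,0,0,-1.5,0],[0.291,0.186,0,0,0,-1.5,0],[0.291,0.186,0,0,0,-1.5,0]]}}

```text
time_s: 4.1
ee_pos: [545.7, 163.5, 261.1]
ee_rot: [0.363, 0.932, -0.0, 0.0]
contact_force: [-0.1, 0.2, -0.9]
width: 0.501
gripper_force: 0.0
```

```bash
cat > pk.py <<'E'
from h import *
import pickle,sys
n=sys.argv[1]
im,c=snap("wrist"); cv2.imwrite(f"pics/b{n}.png",im); s=manip.get_obs()
h=cv2.cvtColor(im,cv2.COLOR_BGR2HSV)
g=(h[...,0]>50)&(h[...,0]<95)&(h[...,1]>60); g[330:]=0
out=[]
for b in blobs(g,200):
    m=np.zeros(g.shape,np.uint8); x,y,w,hh=b[2]; m[y:y+hh,x:x+w]=g[y:y+hh,x:x+w]
    k=max(cv2.findContours(m,0,2)[0],key=cv2.contourArea); e=cv2.fitEllipse(cv2.convexHull(k))
    out.append((b[0],e[0])); print(b,np.round(e[0],1),np.round(e[1],1),onz(c,e[0],14).round(1))
pickle.dump((c,out),open(f"b{n}.pkl","wb")); print(s["ee_pos"],s["ee_rot"])
E
python3 pk.py 1
```

```text
(1620, [356.23, 256.71], [333, 235, 48, 44]) [356.3 256.7] [43.  47.6] [620.2 149.9  14. ]
(1226, [357.67, 197.62], [338, 179, 40, 39]) [357.7 197.6] [38.4 40.4] [572.3 193.1  14. ]
(923, [359.11, 141.94], [343, 125, 34, 35]) [359.1 141.9] [33.3 34.8] [531.2 230.5  14. ]
(592, [360.49, 91.26], [348, 78, 27, 28]) [360.5  91.2] [26.4 28.1] [496.6 262.3  14. ]
[545.63258165 163.68142638 261.13069595] [ 3.62651377e-01  9.31924808e-01 -3.47709301e-04  1.04608380e-04]
```

Call:
{"op": "servo_tool", "data": {"plan": [[0,0.01,0,0,0,0,0],[0,0.03,0,0,0,0,0],[0,0.06,0,0,0,0,0],[0,0.08,0,0,0,0,0],[0,0.08,0,0,0,0,0],[0,0.08,0,0,0,0,0],[0,0.08,0,0,0,0,0],[0,0.08,0,0,0,0,0],[0,0.08,0,0,0,0,0],[0,0.08,0,0,0,0,0]]}}

```text
time_s: 5.4
ee_pos: [599.0, 224.4, 261.4]
ee_rot: [0.361, 0.932, -0.0, 0.0]
contact_force: [0.0, -0.4, -0.4]
width: 0.504
gripper_force: 0.0
```

```bash
python3 pk.py 2; python3 - <<'E'
from h import *
import pickle
(c1,a),(c2,b)=[pickle.load(open(f"b{i}.pkl","rb")) for i in (1,2)]
P=[]
for (_,u),(_,v) in zip(a,b):
    X,r=tri([ray(c1,u),ray(c2,v)]); print(X.round(1),np.round(r,1)); P.append(X)
P=np.array(P); print(np.linalg.norm(np.diff(P[:,:2],axis=0),axis=1))
E
```

```text
(1606, [280.05, 258.26], [257, 237, 47, 44]) [280.1 258.3] [42.6 47.7] [619.8 149.2  14. ]
(1229, [278.16, 199.32], [259, 180, 40, 39]) [278.1 199.3] [38.3 40.6] [572.  192.7  14. ]
(926, [276.4, 143.95], [260, 127, 34, 35]) [276.4 143.9] [33.4 34.8] [531.  230.1  14. ]
(593, [274.86, 93.45], [262, 80, 27, 28]) [274.9  93.5] [26.5 28.2] [496.4 261.7  14. ]
[598.96010542 224.46630779 261.36444376] [ 3.61375981e-01  9.32420177e-01 -3.35369341e-05  1.08349164e-04]
[619.  150.5  17.6] [0. 0.]
[571.8 193.2  16.3] [0. 0.]
[531.1 230.4  16. ] [0.1 0.1]
[496.6 261.9  16.4] [0.1 0.1]
[63.70100782 55.16156525 46.70196181]
```

View pics/b1.png

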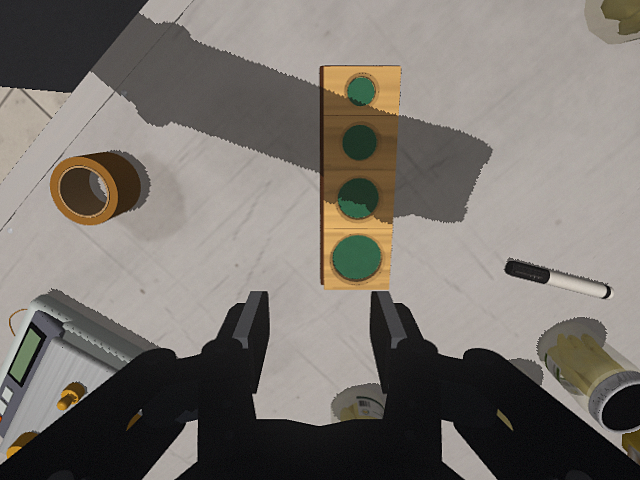

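Wrist view over the block: pockets at (356,257), (358,198), (359,142), (360,91), widest to narrowest. Tape is at (95,188). The measured pocket spacing of 64/55/47 mm matches the text. Next is the largest weight.

Call:
{"op": "servo_tool", "data": {"plan": [[-0.02,-0.024,0,0,0,0,0.1],[-0.056,-0.066,0,0,0,0,0.1],[-0.094,-0.111,0,0,0,0,0.1],[-0.132,-0.156,0,0,0,0,0.1],[-0.17,-0.2,0,0,0,0,0.1],[-0.208,-0.245,0.02,0,0,0,0.1],[-0.238,-0.28,0.05,0,0,0,0.1],[-0.254,-0.299,0.085,0,0,0,0.1],[-0.254,-0.299,0.105,0,0,0,0.1],[-0.254,-0.299,0.11,0,0,0,0.1]]}}

```text
time_s: 6.7
ee_pos: [584.9, -165.3, 150.3]
ee_rot: [0.36, 0.933, 0.001, -0.001]
contact_force: [1.2, 0.7, 0.4]
width: 0.55
gripper_force: 0.0
```

Call:
{"op": "servo_tool", "data": {"plan": [[-0.001,-0.001,0.012,0,0,0,0.0],[-0.001,-0.001,0.028,0,0,0,0.0],[-0.001,-0.001,0.036,0,0,0,0.0],[-0.001,-0.001,0.039,0,0,0,0.0],[-0.001,-0.001,0.039,0,0,0,-0.2],[-0.001,-0.001,0.039,0,0,0,-1],[-0.001,-0.001,0.039,0,0,0,-1],[-0.001,-0.001,0.039,0,0,0,-1],[-0.001,-0.001,0.039,0,0,0,-1],[-0.001,-0.001,0.039,0,0,0,-1]]}}

```text
time_s: 7.95
ee_pos: [585.5, -169.2, 112.9]
ee_rot: [0.361, 0.932, -0.0, 0.0]
contact_force: [-1.7, -1.0, 5.4]
width: 0.249
gripper_force: 58.9
```

Call:
{"op": "servo_tool", "data": {"plan": [[0,0,-0.012,0,0,0,-1],[0,0,-0.04,0,0,0,-1],[0.01,0.013,-0.065,0,0,0,-1],[0.034,0.047,-0.07,0,0,0,-1],[0.066,0.091,-0.07,0,0,0,-1],[0.1,0.138,-0.07,0,0,0,-1],[0.134,0.185,-0.07,0,0,0,-1],[0.163,0.225,-0.07,0,0,0,-1],[0.182,0.25,-0.07,0,0,0,-1],[0.188,0.2585,-0.06,0,0,0,-1]]}}

```text
time_s: 9.2
ee_pos: [620.1, 152.3, 172.2]
ee_rot: [0.359, 0.933, 0.001, -0.0]
contact_force: [0.4, -0.7, -4.1]
width: 0.251
gripper_force: 59.4
```

Call:
{"op": "servo_tool", "data": {"plan": [[0,0,0.01,0,0,0,-1],[0,0,0.035,0,0,0,-1],[0,0,0.06,0,0,0,-1],[0,0,0.075,0,0,0,-1],[0,0,0.08,0,0,0,-1],[0,0,0.08,0,0,0,-1],[0,0,0.08,0,0,0,-1],[0,0,0.08,0,0,0,-1],[0,0,0.08,0,0,0,-1],[0,0,0.08,0,0,0,-1]]}}

```text
time_s: 10.45
ee_pos: [620.6, 148.8, 92.5]
ee_rot: [0.361, 0.932, 0.0, 0.0]
contact_force: [0.0, 0.2, -4.9]
width: 0.251
gripper_force: 59.4
```

```bash
python3 - <<'E'
from h import *
s=manip.get_obs(); print(s["ee_pos"],s["ee_rot"],s["contact_force"])
im,c=snap("wrist"); cv2.imwrite("pics/p1.png",im)
E
```

```text
[620.62614483 148.77371965  92.50024583] [3.61286296e-01 9.32454915e-01 2.67340710e-05 2.05106612e-04] [ 0.00910971  0.22296633 -4.9260328 ]
```

View pics/p1.png

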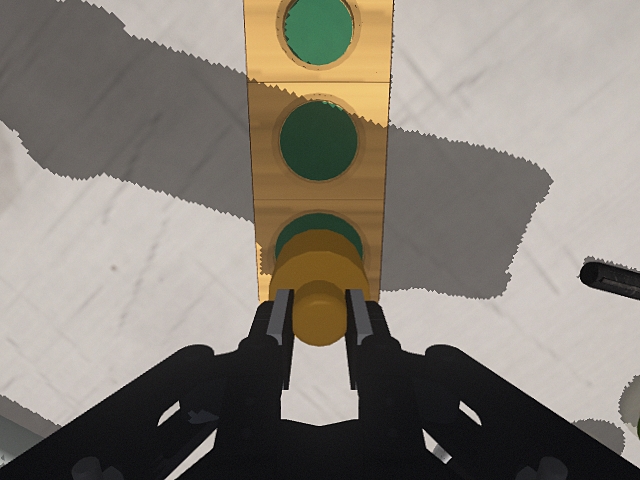

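The picture shows the largest weight (320,290) held upright over the widest pocket (319,255), sideways centred. I'll lower it.

Call:
{"op": "servo_tool", "data": {"plan": [[-0.001,0,0.006,0,0,0,-1],[-0.001,0,0.012,0,0,0,-1],[-0.001,0,0.017,0,0,0,-1],[-0.001,0,0.021,0,0,0,-1],[-0.001,0,0.023,0,0,0,-1],[-0.001,0,0.0235,0,0,0,-1],[-0.001,0,0.0235,0,0,0,-1],[-0.001,0,0.0235,0,0,0,-1],[-0.001,0,0.0235,0,0,0,-0.35],[-0.001,0,0.0235,0,0,0,-0.2]]}}

```text
time_s: 11.75
ee_pos: [622.2, 148.5, 69.5]
ee_rot: [0.361, 0.932, 0.001, 0.001]
contact_force: [0.4, 1.0, -0.5]
width: 0.4
gripper_force: 0.0
```

Call:
{"op": "servo_tool", "data": {"plan": [[0,0,-0.015,0,0,0,-0.1],[0,0,-0.05,0,0,0,-0.1],[-0.01,-0.018,-0.09,0,0,0,-0.1],[-0.035,-0.06,-0.1,0,0,0,-0.1],[-0.065,-0.113,-0.1,0,0,0,-0.1],[-0.095,-0.166,-0.1,0,0,0,-0.1],[-0.125,-0.219,-0.1,0,0,0,-0.1],[-0.155,-0.271,-0.1,0,0,0,-0.1],[-0.183,-0.321,-0.1,0,0,0,-0.1],[-0.206,-0.361,-0.1,0,0,0,-0.1]]}}

```text
time_s: 13.0
ee_pos: [529.8, -260.4, 170.4]
ee_rot: [0.362, 0.932, -0.0, 0.001]
contact_force: [0.3, -0.1, 0.4]
width: 0.449
gripper_force: 0.0
```

```bash
python3 - <<'E'
from h import *
im,c=snap("top"); im2,c2=snap("scene")
u=proj(c,[570,195,20]);v=proj(c2,[570,195,20])
C=lambda i,u:cv2.resize(i[int(u[1])-40:int(u[1])+40,max(int(u[0])-40,0):int(u[0])+40],(400,400),interpolation=cv2.INTER_CUBIC)
print(u,v); cv2.imwrite("pics/t1.png",C(im,u))
h=cv2.cvtColor(im,cv2.COLOR_BGR2HSV);m=(h[...,0]>8)&(h[...,0]<30)&(h[...,1]>150); m[:,:230]=0;m[:,270:]=0;m[:205]=0;m[260:]=0
for b in blobs(m,20): print(b,onz(c,b[1],48))
s=manip.get_obs();print(s["ee_pos"])
E
```

```text
[233.59551069 249.94932269] [289.17705612 222.19751482]
(91, [247.41, 226.67], [242, 221, 15, 14]) [625.40531201 154.03816463  48.        ]
[ 528.08624902 -265.38955746  169.83681101]
```

View pics/t1.png

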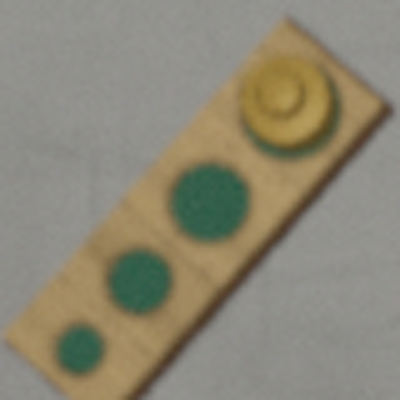

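Top crop: the largest weight stands upright in the widest pocket (285,100 in the crop), and the other three pockets are empty. Next is the second weight.

Call:
{"op": "servo_tool", "data": {"plan": [[-0.005,-0.008,0.005,0,0,0,-0.1],[-0.009,-0.015,0.015,0,0,0,-0.1],[-0.009,-0.015,0.025,0,0,0,-0.1],[-0.009,-0.015,0.035,0,0,0,-0.1],[-0.009,-0.015,0.04,0,0,0,-0.1],[-0.009,-0.015,0.04,0,0,0,-0.1],[-0.009,-0.015,0.04,0,0,0,-0.1],[-0.009,-0.015,0.04,0,0,0,-0.1],[-0.009,-0.015,0.04,0,0,0,-0.1],[-0.009,-0.015,0.04,0,0,0,-0.1]]}}

```text
time_s: 14.35
ee_pos: [526.8, -274.7, 129.0]
ee_rot: [0.361, 0.932, -0.0, 0.0]
contact_force: [-0.2, 0.6, 0.5]
width: 0.452
gripper_force: 0.0
```

Call:
{"op": "servo_tool", "data": {"plan": [[-0.002,-0.003,0.003,0,0,0,-0.1],[-0.003,-0.005,0.01,0,0,0,-0.1],[-0.003,-0.005,0.02,0,0,0,-0.1],[-0.003,-0.005,0.028,0,0,0,-0.1],[-0.003,-0.005,0.0305,0,0,0,-0.1],[-0.003,-0.005,0.0305,0,0,0,-0.2],[-0.003,-0.005,0.0305,0,0,0,-1],[-0.003,-0.005,0.0305,0,0,0,-1],[-0.003,-0.005,0.0305,0,0,0,-1],[-0.003,-0.005,0.0305,0,0,0,-1]]}}

```text
time_s: 15.6
ee_pos: [525.8, -280.6, 98.8]
ee_rot: [0.361, 0.932, -0.0, 0.0]
contact_force: [-1.2, -0.3, 2.8]
width: 0.176
gripper_force: 58.6
```

Call:
{"op": "servo_tool", "data": {"plan": [[0,0,-0.012,0,0,0,-1],[0,0,-0.04,0,0,0,-1],[0.008,0.01,-0.065,0,0,0,-1],[0.03,0.04,-0.07,0,0,0,-1],[0.06,0.08,-0.07,0,0,0,-1],[0.092,0.123,-0.07,0,0,0,-1],[0.124,0.166,-0.07,0,0,0,-1],[0.156,0.209,-0.07,0,0,0,-1],[0.188,0.252,-0.07,0,0,0,-1],[0.22,0.295,-0.07,0,0,0,-1]]}}

```text
time_s: 16.85
ee_pos: [561.7, 87.5, 168.7]
ee_rot: [0.361, 0.932, -0.0, 0.0]
contact_force: [1.1, -1.0, -2.5]
width: 0.174
gripper_force: 58.8
```

Call:
{"op": "servo_tool", "data": {"plan": [[0.025,0.033,0,0,0,0,-1],[0.045,0.06,0,0,0,0,-1],[0.058,0.077,0,0,0,0,-1],[0.065,0.086,0.01,0,0,0,-1],[0.065,0.086,0.03,0,0,0,-1],[0.065,0.086,0.055,0,0,0,-1],[0.065,0.086,0.075,0,0,0,-1],[0.065,0.086,0.09,0,0,0,-1],[0.065,0.086,0.094,0,0,0,-1],[0.065,0.086,0.094,0,0,0,-1]]}}

```text
time_s: 18.1
ee_pos: [572.0, 193.2, 74.4]
ee_rot: [0.361, 0.932, 0.0, 0.0]
contact_force: [-0.0, -0.2, -2.9]
width: 0.178
gripper_force: 58.8
```

Call:
{"op": "servo_tool", "data": {"plan": [[0,0,0.005,0,0,0,-1],[0,0,0.01,0,0,0,-1],[0,0,0.014,0,0,0,-1],[0,0,0.017,0,0,0,-1],[0,0,0.0185,0,0,0,-1],[0,0,0.019,0,0,0,-1],[0,0,0.019,0,0,0,-1],[0,0,0.019,0,0,0,-1],[0,0,0.019,0,0,0,-0.45],[0,0,0.019,0,0,0,-0.3]]}}

```text
time_s: 19.35
ee_pos: [572.2, 193.4, 55.7]
ee_rot: [0.361, 0.932, 0.0, 0.0]
contact_force: [0.5, 0.4, 0.6]
width: 0.346
gripper_force: 0.0
```

Call:
{"op": "servo_tool", "data": {"plan": [[0,0,-0.015,0,0,0,-0.2],[0,0,-0.05,0,0,0,-0.2],[-0.014,-0.013,-0.1,0,0,0,-0.2],[-0.05,-0.045,-0.115,0,0,0,-0.2],[-0.09,-0.081,-0.115,0,0,0,-0.2],[-0.132,-0.119,-0.115,0,0,0,-0.2],[-0.174,-0.157,-0.115,0,0,0,-0.2],[-0.216,-0.195,-0.115,0,0,0,-0.2],[-0.258,-0.233,-0.115,0,0,0,-0.2],[-0.293,-0.264,-0.115,0,0,0,-0.2]]}}

```text
time_s: 20.6
ee_pos: [610.5, -202.2, 171.8]
ee_rot: [0.362, 0.932, -0.0, 0.001]
contact_force: [1.3, -0.2, -1.1]
width: 0.401
gripper_force: 0.0
```

Call:
{"op": "servo_tool", "data": {"plan": [[-0.025,-0.022,0,0,0,0,-0.2],[-0.038,-0.035,0.01,0,0,0,-0.2],[-0.038,-0.035,0.025,0,0,0,-0.2],[-0.038,-0.035,0.04,0,0,0,-0.2],[-0.038,-0.035,0.05,0,0,0,-0.2],[-0.038,-0.035,0.05,0,0,0,-0.2],[-0.038,-0.035,0.05,0,0,0,-0.2],[-0.038,-0.035,0.05,0,0,0,-0.2],[-0.038,-0.035,0.05,0,0,0,-0.2],[-0.038,-0.035,0.05,0,0,0,-0.2]]}}

```text
time_s: 21.85
ee_pos: [614.9, -250.9, 120.6]
ee_rot: [0.361, 0.932, -0.0, 0.0]
contact_force: [0.3, -0.5, 0.6]
width: 0.401
gripper_force: 0.0
```

Aligned to 0.6 mm. Lower 29 mm to z ≈ 91.5.

Call:
{"op": "servo_tool", "data": {"plan": [[0,0,0.005,0,0,0,-0.2],[0,0,0.012,0,0,0,-0.2],[0,0,0.02,0,0,0,-0.2],[0,0,0.027,0,0,0,-0.2],[0,0,0.029,0,0,0,-0.2],[0,0,0.029,0,0,0,-0.3],[0,0,0.029,0,0,0,-1],[0,0,0.029,0,0,0,-1],[0,0,0.029,0,0,0,-1],[0,0,0.029,0,0,0,-1]]}}

```text
time_s: 23.1
ee_pos: [615.1, -251.0, 91.8]
ee_rot: [0.361, 0.932, -0.0, 0.0]
contact_force: [-0.5, -0.7, 2.4]
width: 0.142
gripper_force: 58.5
```

Call:
{"op": "servo_tool", "data": {"plan": [[0,0,-0.012,0,0,0,-1],[0,0,-0.04,0,0,0,-1],[0.01,0.008,-0.068,0,0,0,-1],[0.042,0.032,-0.075,0,0,0,-1],[0.084,0.065,-0.075,0,0,0,-1],[0.126,0.097,-0.075,0,0,0,-1],[0.168,0.13,-0.075,0,0,0,-1],[0.21,0.162,-0.075,0,0,0,-1],[0.252,0.195,-0.075,0,0,0,-1],[0.294,0.227,-0.075,0,0,0,-1]]}}

```text
time_s: 24.35
ee_pos: [550.1, 116.8, 166.9]
ee_rot: [0.361, 0.932, 0.0, 0.0]
contact_force: [-0.1, -0.4, -1.7]
width: 0.136
gripper_force: 58.6
```

Call:
{"op": "servo_tool", "data": {"plan": [[0.035,0.027,0,0,0,0,-1],[0.065,0.05,0,0,0,0,-1],[0.084,0.065,0,0,0,0,-1],[0.0925,0.072,0.01,0,0,0,-1],[0.0925,0.072,0.03,0,0,0,-1],[0.0925,0.072,0.055,0,0,0,-1],[0.0925,0.072,0.08,0,0,0,-1],[0.0925,0.072,0.096,0,0,0,-1],[0.0925,0.072,0.1,0,0,0,-1],[0.0925,0.072,0.1,0,0,0,-1]]}}

```text
time_s: 25.6
ee_pos: [531.1, 230.3, 66.3]
ee_rot: [0.362, 0.932, -0.0, 0.0]
contact_force: [-1.0, 0.1, -1.1]
width: 0.136
gripper_force: 58.6
```

Call:
{"op": "servo_tool", "data": {"plan": [[0,0,0.005,0,0,0,-1],[0,0,0.01,0,0,0,-1],[0,0,0.014,0,0,0,-1],[0,0,0.0165,0,0,0,-1],[0,0,0.018,0,0,0,-1],[0,0,0.018,0,0,0,-1],[0,0,0.018,0,0,0,-1],[0,0,0.018,0,0,0,-1],[0,0,0.018,0,0,0,-0.5],[0,0,0.018,0,0,0,-0.35]]}}

```text
time_s: 26.85
ee_pos: [531.0, 230.7, 48.5]
ee_rot: [0.361, 0.932, 0.0, 0.0]
contact_force: [-0.6, 0.7, 0.9]
width: 0.326
gripper_force: 0.0
```

Call:
{"op": "servo_tool", "data": {"plan": [[0,0,-0.015,0,0,0,-0.3],[0,0,-0.05,0,0,0,-0.3],[-0.01,-0.012,-0.1,0,0,0,-0.3],[-0.04,-0.048,-0.12,0,0,0,-0.3],[-0.074,-0.088,-0.12,0,0,0,-0.3],[-0.108,-0.128,-0.12,0,0,0,-0.3],[-0.142,-0.168,-0.12,0,0,0,-0.3],[-0.176,-0.208,-0.12,0,0,0,-0.3],[-0.208,-0.247,-0.12,0,0,0,-0.3],[-0.236,-0.28,-0.12,0,0,0,-0.3]]}}

```text
time_s: 28.1
ee_pos: [516.5, -137.4, 169.6]
ee_rot: [0.362, 0.932, -0.0, 0.001]
contact_force: [0.5, -0.2, -0.4]
width: 0.348
gripper_force: 0.0
```

Call:
{"op": "servo_tool", "data": {"plan": [[-0.016,-0.019,0,0,0,0,-0.3],[-0.0235,-0.028,0.01,0,0,0,-0.3],[-0.0235,-0.028,0.025,0,0,0,-0.3],[-0.0235,-0.028,0.04,0,0,0,-0.3],[-0.0235,-0.028,0.055,0,0,0,-0.3],[-0.0235,-0.028,0.055,0,0,0,-0.3],[-0.0235,-0.028,0.055,0,0,0,-0.3],[-0.0235,-0.028,0.055,0,0,0,-0.3],[-0.0235,-0.028,0.055,0,0,0,-0.3],[-0.0235,-0.028,0.055,0,0,0,-0.3]]}}

```text
time_s: 29.35
ee_pos: [515.1, -172.0, 113.6]
ee_rot: [0.361, 0.932, -0.0, 0.0]
contact_force: [-0.6, 0.7, -0.1]
width: 0.349
gripper_force: 0.0
```

Aligned. Lower 26 mm to z ≈ 87.6.

Call:
{"op": "servo_tool", "data": {"plan": [[0,0,0.005,0,0,0,-0.3],[0,0,0.012,0,0,0,-0.3],[0,0,0.019,0,0,0,-0.3],[0,0,0.024,0,0,0,-0.3],[0,0,0.026,0,0,0,-0.3],[0,0,0.026,0,0,0,-0.4],[0,0,0.026,0,0,0,-1],[0,0,0.026,0,0,0,-1],[0,0,0.026,0,0,0,-1],[0,0,0.026,0,0,0,-1]]}}

```text
time_s: 30.6
ee_pos: [515.2, -171.9, 87.5]
ee_rot: [0.361, 0.932, -0.0, 0.0]
contact_force: [0.2, 0.4, 0.7]
width: 0.101
gripper_force: 58.6
```

Call:
{"op": "servo_tool", "data": {"plan": [[0,0,-0.012,0,0,0,-1],[0,0,-0.04,0,0,0,-1],[0.008,0.008,-0.072,0,0,0,-1],[0.034,0.034,-0.08,0,0,0,-1],[0.068,0.068,-0.08,0,0,0,-1],[0.104,0.104,-0.08,0,0,0,-1],[0.14,0.14,-0.08,0,0,0,-1],[0.176,0.176,-0.08,0,0,0,-1],[0.212,0.212,-0.08,0,0,0,-1],[0.248,0.248,-0.08,0,0,0,-1]]}}

```text
time_s: 31.85
ee_pos: [498.8, 180.0, 168.1]
ee_rot: [0.361, 0.932, 0.0, 0.001]
contact_force: [0.6, 1.1, -0.6]
width: 0.102
gripper_force: 58.6
```

Call:
{"op": "servo_tool", "data": {"plan": [[0.028,0.028,0,0,0,0,-1],[0.048,0.049,0,0,0,0,-1],[0.058,0.0595,0.005,0,0,0,-1],[0.058,0.0595,0.02,0,0,0,-1],[0.058,0.0595,0.045,0,0,0,-1],[0.058,0.0595,0.07,0,0,0,-1],[0.058,0.0595,0.09,0,0,0,-1],[0.058,0.0595,0.1,0,0,0,-1],[0.058,0.0595,0.103,0,0,0,-1],[0.058,0.0595,0.103,0,0,0,-1]]}}

```text
time_s: 33.1
ee_pos: [496.4, 261.7, 64.7]
ee_rot: [0.361, 0.932, 0.0, 0.0]
contact_force: [0.3, -0.3, -0.3]
width: 0.096
gripper_force: 58.6
```

Call:
{"op": "servo_tool", "data": {"plan": [[0,0,0.005,0,0,0,-1],[0,0,0.01,0,0,0,-1],[0,0,0.015,0,0,0,-1],[0,0,0.0185,0,0,0,-1],[0,0,0.0205,0,0,0,-1],[0,0,0.021,0,0,0,-1],[0,0,0.021,0,0,0,-1],[0,0,0.021,0,0,0,-1],[0,0,0.021,0,0,0,-0.55],[0,0,0.021,0,0,0,-0.4]]}}

```text
time_s: 34.35
ee_pos: [496.3, 261.6, 43.2]
ee_rot: [0.361, 0.932, 0.0, 0.0]
contact_force: [0.6, 0.7, -0.1]
width: 0.296
gripper_force: 0.0
```

Call:
{"op": "servo_tool", "data": {"plan": [[0,0,-0.015,0,0,0,-0.3],[0,0,-0.05,0,0,0,-0.3],[0,0,-0.1,0,0,0,-0.3],[-0.02,0,-0.15,0,0,0,-0.3],[-0.06,-0.01,-0.2,0,0,0,-0.3],[-0.09,-0.018,-0.218,0,0,0,-0.3],[-0.1,-0.018,-0.218,0,0,0,-0.3],[-0.1,-0.018,-0.218,0,0,0,-0.3],[-0.1,-0.018,-0.218,0,0,0,-0.3],[-0.1,-0.018,-0.218,0,0,0,-0.3]]}}

```text
time_s: 35.6
ee_pos: [556.6, 182.3, 260.4]
ee_rot: [0.36, 0.933, -0.0, -0.001]
contact_force: [1.2, -0.9, 0.1]
width: 0.352
gripper_force: 0.0
```

```bash
python3 - <<'E'
from h import *
im,c=snap("wrist"); 
P=[(620,149.6),(572.1,192.9),(531.1,230.3),(496.5,262)]
# expected: green = pocket centre, 7 mm ring at knob-top height
for (x,y),t,r in zip(P,(70,54,47,42),(12,9,7.5,6)):
    pts=[proj(c,[x+r*np.cos(a),y+r*np.sin(a),t]) for a in np.linspace(0,6.28,40)]
    for p in pts: cv2.circle(im,tuple(int(v) for v in p),0,(0,0,255),-1)
cv2.imwrite("pics/f1.png",cv2.resize(im[40:340,200:480],(560,600),interpolation=cv2.INTER_CUBIC))
print(manip.get_obs()["ee_pos"],manip.get_obs()["contact_force"])
E
```

```text
[556.84307728 182.03518874 260.59610236] [-0.44759786 -0.11443975 -0.30154054]
```

View pics/f1.png

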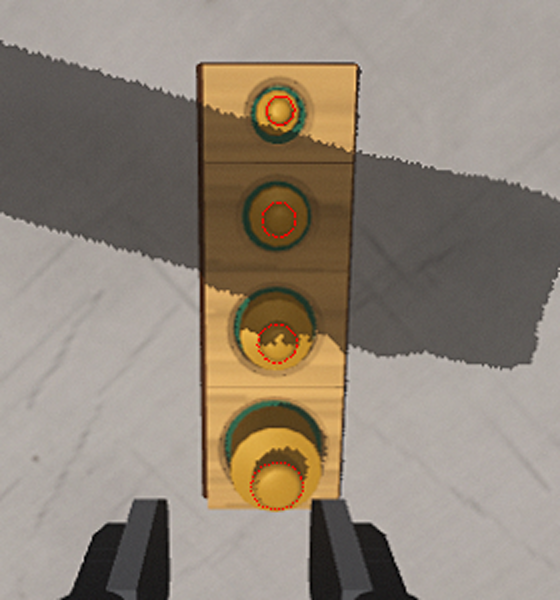

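All four knobs lie on their predicted rings, at crop pixels (280,110), (279,219), (277,342) and (277,485). The weights are upright, centred and down in their pockets.

```bash
python3 -c "
from bench import workorder
print(workorder.hand_in())"
```

```text
the job is handed in; nothing more can be done
None
```

All four weights stand upright in their own pockets, centred within a millimetre or two in the last wrist picture; nothing was dropped or knocked over, I kept clear of the jar and tape roll, and I handed the job in after about 36 s (no verdict was returned).

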